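# Knock the bearings out of the nest stand

## Robot

A 6-joint arm with a two-finger parallel gripper is mounted at the origin on the work surface. World frame = base frame: x ahead of the robot, y to its left, z up, the work surface at z = 0. Lengths are in m, angles in degrees, forces in N, time in s.
With the tool pointing down it reaches from about 0.25 to 0.725 m from the base axis. Payload 9.7 kg.
Tool frame: the origin (TCP) lies midway between the tips of the shut fingers; the grasp point (between the pads) lies 19 mm behind it; x points along the fingers, y is the direction in which the jaws open and shut, and the axes are right-handed (so a half turn about x gives the same grasp; the last joint's range is limited). The gripper opens to 85 mm and grips with 20 to 120 N. Pads are 22 mm wide; open, the fingers measure 114 mm over their backs; the gripper's body (76 mm by 85 mm) begins 54 mm behind the grasp point. The pads swing forward as they close: fully open they stand 13 mm farther back than shut.
Start: joints at [-65.088, 4.979, 10.078, 95.1, 0, 90], TCP at [0.232, -0.499, 0.231] pointing down, gripper open.
Joint ranges: [-179.16, 179.16], [-48.56, 103.87], [-65.8, 70.77], [-126.05, 130.52], [-82.76, 87.17], [-180, 180]. Speed limits (degrees/s): [127.2, 127.2, 147.25, 180, 180, 180].

## Interface

Orientations are given as [roll, pitch, yaw] about the fixed x, y, z axes, in that order (R = Rz(yaw) Ry(pitch) Rx(roll)).
In Python, from workcell import bot, cams gives the robot as it stands.
- The arm moves only by the tool apply_moves, never from a script. Its argument "commands" is a list of rows, each a list of 5 numbers: the shift along the tool's x, y, z in m, then the turn about the tool's x in rad, then the opening, from -1 (shut) to 1 (fully open). In form: [[tx, ty, tz, roll, hand], ...]. A call has 1 to 12 rows; each row is the pose to reach, as a shift and turn from the pose measured when the call began, along the tool's axes at that moment; what a row does not reach only later rows make up. A row lasts 1/10 s, in which the tool goes at most 50 mm and 8.59 degrees, less where a joint would pass 70% of its speed; a pose out of reach is approached as far as the arm can. A call with a gripper value outside its range is refused whole. The fingers move at their own pace and stop on an object; "newtons" is the grip in N (left out, the last holds). Time passes only in rows, so rows that repeat a pose let the fingers close. It gives the time, the measured TCP pose, the force and the opening at its end, in the units of the state.
- bot.get_obs(): the state, without advancing time (a new reading comes with each control period).
- cams.camera(name): name is "side" or "top"; returns a dict with "frame" (480x640x3 uint8, blue, green, red), "depth" (480x640 float32, m along the optical axis (not along the pixel's ray), 0 where there is no reading), "camera_matrix" (3x3 intrinsics, pixels), "D" ([k1, k2, p1, p2, k3] as OpenCV has them; the pictures are not rectified), "R" (3x3) and "t" (3): a world point X has camera coordinates R X + t. Camera axes: x right, y down, z forward; pixel columns grow to the right and rows downward; lengths in m; the calibration is good to about 2 mm. A picture is of the moment at which its call begins.
- bot.job_done(): hands the job in, once; it reports no verdict.
Trained networks look in the newest picture that a camera, given by its name, has taken for a name from the list of things; names that differ only in an ending like _2 or _b are one class to them, and where a whole thing is asked for, a point or a joint stands for the part that bears it (a point fixed in the world has none). Each returns a list of dicts, best first, with "confidence" (0 to 1); they miss things now and then, are a little off and sometimes report something else, mostly with a low value. They report only what shows in the picture. A call takes as long as a camera call.
- cams.spot_in(name, camera): "rect" ([left, top, right, bottom] in pixels, round what is visible of it).
The state is a dict: "time": time; "q": joint angles; "qd": joint speeds; "joint_efforts": joint torques, N m; "ee_pos": TCP position; "tcp_rot": TCP orientation; "wrist_force": force on the tool from outside, world axes, zero at the start; "torque": the same for the moment, N m; "opening": finger opening in m.
Only numpy, scipy, OpenCV 4.12 (cv2) and the standard library are available. Lean on these libraries where they do the work, as an engineer would, in place of code of your own. Each camera call takes 0.05 s, during which the arm holds its last target. There are 200 camera calls.

## Task

Empty the knockout stand: draw the locking pin and park it in the side notch, hung by its collar and pushed well into the slot, slide the keeper fully open, then raise the knockout rods to push every bearing up out of its nest. Stand all the bearings upright on the floor of the grey tray, side by side, and push all the knockout rods fully down again, leaving the keeper open and the pin parked. Leave the other things on the bench where they are.

Things in the scene. Friction and masses are not known exactly. Their poses are not given: they have to be found in the camera images.
- stand: Fixed steel knockout stand on blue end legs: a nest plate (x -35 to 80, y -155 to 155, top at 100 mm) with 4 round nests (34 mm wide, 24 mm deep, hole in the floor for the knockout rod) at x 0, y -93, -31, 31, 93 mm. Origin: on the table under the middle of the nest row; x points from the row of lift tabs to the keeper, z up. 'Stand' numbers below are in this frame, mm.
- notch (a point): Parking point, stand (5, 182, 100), in the side notch: a lug on the stand's +y end, level with the plate's top, 10 mm thick, with a slot 14 mm wide along stand x at y 182, open at its -x end (mouth at x -24), closed end at x 14. The pin's axis should stand here with its collar resting on the lug. Free space below.
- pin_collar (a point): Loose upright steel locking pin: shank 10 mm diameter, 36 mm long; collar 24 mm diameter, 5 mm thick; above it the head to grip, 16 mm diameter, 30 mm tall. Point: on its axis at the collar's underside; z up through the head. At the start the shank stands in a 12 mm bore, 24 mm deep, at stand (48.5, 135), collar 112 mm above the table, and stops the keeper from opening.
- keeper (a joint): Slide of the keeper, an aluminium strip 35 x 262 mm, 6 mm thick, lying over the far part of all nests (top 107.5 mm above the table) so that no bearing can rise. 0 = shut; grows towards stand +x to 0.035 m = fully open. Takes about 2 N, stays where left. Blocked while the pin stands in its bore.
- keeper_tab (a point): Middle of the top of the keeper's upright black tab, which moves with it: 12 mm along stand x, 30 mm along stand y, 32 mm tall above the strip; top 139.5 mm above the table, at stand y 0 and x 26 (keeper shut). Push or drag it to +x.
- tray_in (a point): Middle of the inner floor (4 mm above the table) of the loose grey plastic tray: outside 210 x 120 x 22 mm, walls 4 mm; long side along its x, z up. It may be knocked aside during the job.
- rod1 (a joint): Vertical slide of knockout rod 1 (14 mm) under nest 1: 0 = down, 0.020 m = fully raised, its bearing then 19 mm proud of the plate. Takes 7 N to raise with a bearing on it, stays where left, pushed down with 4 N.
- rod1_tab (a point): Middle of the top of rod 1's lift tab, which moves with the rod: an upright flat steel tab in front of the plate at stand (-75, -93), 26 mm along stand x, 14 mm along stand y, top 115 mm above the table when down; sides free for 60 mm below the top.
- bearing1_center (a point): Centre (half-way up) of bearing 1: steel cylinder 32 mm diameter, 24 mm tall, 0.1 kg, z along its axis. At the start down in nest 1, top flush with the plate. Absent in some starts (nest 1 then empty).
- rod2 (a joint): Vertical slide of knockout rod 2 (14 mm) under nest 2: 0 = down, 0.020 m = fully raised, its bearing then 19 mm proud of the plate. Takes 7 N to raise with a bearing on it, stays where left, pushed down with 4 N.
- rod2_tab (a point): Middle of the top of rod 2's lift tab, which moves with the rod: an upright flat steel tab in front of the plate at stand (-75, -31), 26 mm along stand x, 14 mm along stand y, top 115 mm above the table when down; sides free for 60 mm below the top.
- bearing2_center (a point): Centre (half-way up) of bearing 2: steel cylinder 32 mm diameter, 24 mm tall, 0.1 kg, z along its axis. At the start down in nest 2, top flush with the plate. Absent in some starts (nest 2 then empty).
- rod3 (a joint): Vertical slide of knockout rod 3 (14 mm) under nest 3: 0 = down, 0.020 m = fully raised, its bearing then 19 mm proud of the plate. Takes 7 N to raise with a bearing on it, stays where left, pushed down with 4 N.
- rod3_tab (a point): Middle of the top of rod 3's lift tab, which moves with the rod: an upright flat steel tab in front of the plate at stand (-75, 31), 26 mm along stand x, 14 mm along stand y, top 115 mm above the table when down; sides free for 60 mm below the top.
- bearing3_center (a point): Centre (half-way up) of bearing 3: steel cylinder 32 mm diameter, 24 mm tall, 0.1 kg, z along its axis. At the start down in nest 3, top flush with the plate. Absent in some starts (nest 3 then empty).
- rod4 (a joint): Vertical slide of knockout rod 4 (14 mm) under nest 4: 0 = down, 0.020 m = fully raised, its bearing then 19 mm proud of the plate. Takes 7 N to raise with a bearing on it, stays where left, pushed down with 4 N.
- rod4_tab (a point): Middle of the top of rod 4's lift tab, which moves with the rod: an upright flat steel tab in front of the plate at stand (-75, 93), 26 mm along stand x, 14 mm along stand y, top 115 mm above the table when down; sides free for 60 mm below the top.
- bearing4_center (a point): Centre (half-way up) of bearing 4: steel cylinder 32 mm diameter, 24 mm tall, 0.1 kg, z along its axis. At the start down in nest 4, top flush with the plate. Absent in some starts (nest 4 then empty).
- screwdriver_grip (a point): Bystander: handle of a screwdriver lying on the table.
- wrench_grip (a point): Bystander: handle of a wrench lying on the table.
- oilcan_c (a point): Bystander: blue plastic oil bottle, 56 mm diameter, 130 mm tall; point half-way up.
- pulley_c (a point): Bystander: aluminium belt pulley lying flat, 72 mm diameter, 34 mm tall; point half-way up.
- mug_c (a point): Bystander: white mug, 76 mm diameter, 90 mm tall; point half-way up.

How it is judged:
By the outcome, as a careful person would: the job done as asked, in the order asked, and still so for the second after the job is handed in, with the robot touching nothing.
Of bearing1, bearing2, bearing3, bearing4 only 2 to 4 are there at a start; the rules pass over those that are not, and their reading is None.
At some moment in a run one of tray may be knocked a few centimetres aside while the robot is not near it.
It also fails if it takes over 210 s, if anything falls off the work surface, if the arm or the gripper's body presses on something with over 40 N, if the wrist force passes 120 N, or if a joint passes its speed limit or range.

## Working session

There is one attempt and no reset: what is moved stays moved. The work goes in short steps, Python scripts to look and compute and a tool call to move; the robot and the scene stay as the last step left them, time stands still between calls to the robot, and variables do not carry over. Pictures are saved under pics/ and viewed, about 12 in all and at most 16, crops included, and the job is handed in when it is done.

Besides the shell and the picture viewer there is one more tool, called after "Request:" by a JSON object that holds its "api" and its "payload", one argument or row to a line. apply_moves: Moves the arm, as the interface text tells. Its arguments: {"type":"object","properties":{"commands":{"type":"array"},"newtons":{"type":"number"}},"required":["commands"]}

```bash
ls; mkdir -p pics; cat > h.py <<'E'
import numpy as np, cv2
from workcell import bot, cams
def cam(n,save=None):
    c=cams.camera(n)
    if save: cv2.imwrite('pics/'+save,c['frame'])
    return c
def world(c,u,v,z=None,d=None):
    p=cv2.undistortPoints(np.array([[[u,v]]],float),c['camera_matrix'],c['D'])[0,0]
    ray=np.array([p[0],p[1],1.]); R=np.array(c['R']);t=np.array(c['t']).ravel()
    o=-R.T@t; r=R.T@ray
    s=(z-o[2])/r[2] if z is not None else (c['depth'][int(v),int(u)] if d is None else d)
    return o+s*r
def proj(c,X):
    return cv2.projectPoints(np.array(X,float).reshape(-1,3),cv2.Rodrigues(np.array(c['R']))[0],np.array(c['t'],float),c['camera_matrix'],c['D'])[0][:,0]
E
python3 - <<'E'
from h import *
print(bot.get_obs())
for n in('top','side'):
    c=cam(n,n+'0.png'); print(n,c['D'],-np.array(c['R']).T@np.array(c['t']).ravel())
    for k in ['stand','pin_collar','keeper_tab','tray_in','rod1_tab','bearing1_center','screwdriver_grip','wrench_grip','oilcan_c','pulley_c','mug_c']:
        for r in cams.spot_in(k,n)[:5]:
            if r['confidence']<.3: continue
            b=r['rect'];u,v=(b[0]+b[2])/2,(b[1]+b[3])/2
            print(k,round(r['confidence'],2),np.round(b),world(c,u,v).round(3))
E
```

```text
pics
{'time': 0.0, 'q': array([-6.50866692e+01,  5.01197004e+00,  1.00349713e+01,  9.50986349e+01,
       -6.89148775e-05,  9.00002223e+01]), 'qd': array([ 0.02594952,  0.07511911, -0.1158134 , -0.04841857, -0.14647125,
        0.01011954]), 'joint_efforts': array([-4.07109719e-04, -5.20382488e+01,  4.64813697e+01,  1.59503182e-02,
       -3.69319177e-04, -7.44090016e-06]), 'ee_pos': array([ 0.2315935 , -0.49862249,  0.23057935]), 'tcp_rot': array([-89.9475717 ,  89.92436631, 114.96553676]), 'wrist_force': array([-0.03025746,  0.05802763,  0.44297368]), 'torque': array([ 0.01255821,  0.0474203 , -0.02110011]), 'opening': 0.0853708520231723}
top [-0.02624069  0.          0.          0.          0.        ] [0.39641982 0.04817095 1.02379051]
stand 0.59 [219. 188. 388. 270.] [0.57  0.094 0.098]
keeper_tab 0.66 [246. 206. 374. 223.] [0.597 0.08  0.117]
keeper_tab 0.45 [467. 164. 501. 194.] [ 0.703 -0.314  0.033]
tray_in 0.9 [438. 218. 522. 325.] [ 0.494 -0.305  0.007]
rod1_tab 0.56 [353. 246. 364. 274.] [ 0.505 -0.021  0.113]
bearing1_center 0.52 [323. 220. 340. 233.] [0.575 0.036 0.1  ]
[... 636 characters left out ...]
0.71 [238. 234. 245. 253.] [0.617 0.207 0.136]
keeper_tab 0.82 [238. 200. 340. 266.] [0.6   0.097 0.107]
tray_in 0.62 [386. 184. 478. 236.] [ 0.494 -0.302  0.005]
rod1_tab 0.69 [349. 220. 369. 258.] [ 0.509 -0.02   0.071]
bearing1_center 0.67 [332. 212. 343. 218.] [ 0.575 -0.025  0.099]
screwdriver_grip 0.84 [202. 222. 275. 263.] [0.623 0.211 0.138]
screwdriver_grip 0.33 [276. 265. 310. 307.] [ 0.563  0.127 -0.   ]
wrench_grip 0.7 [210. 361. 314. 406.] [0.427 0.338 0.008]
oilcan_c 0.6 [323. 147. 339. 191.] [ 0.721 -0.168  0.088]
pulley_c 0.7 [351. 160. 381. 181.] [ 0.712 -0.303  0.028]
pulley_c 0.41 [219. 188. 370. 316.] [0.558 0.125 0.099]
mug_c 0.7 [125. 344. 180. 423.] [0.515 0.489 0.076]
```

```bash
python3 - <<'E'
import cv2
a=cv2.imread('pics/top0.png')[140:335,100:530]; b=cv2.imread('pics/side0.png')[140:330,190:490]
cv2.imwrite('pics/t1.png',cv2.resize(a[:,100:300],None,fx=4,fy=4,interpolation=2)[:600])
cv2.imwrite('pics/s1.png',cv2.resize(b,None,fx=2.66,fy=2.66,interpolation=2))
E
```

```text
(no output)
```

View pics/top0.png

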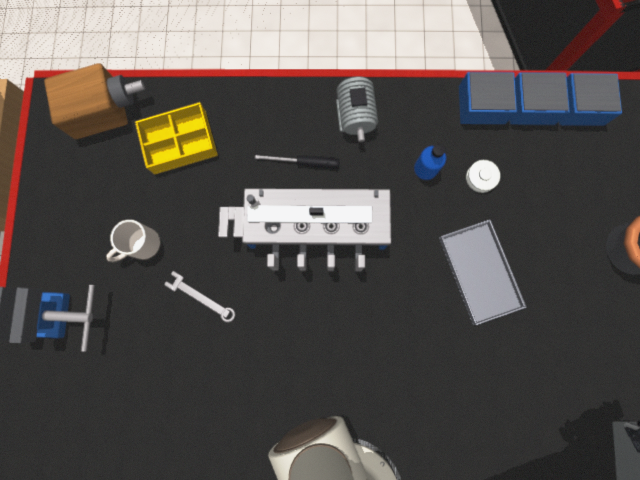

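View pics/t1.png

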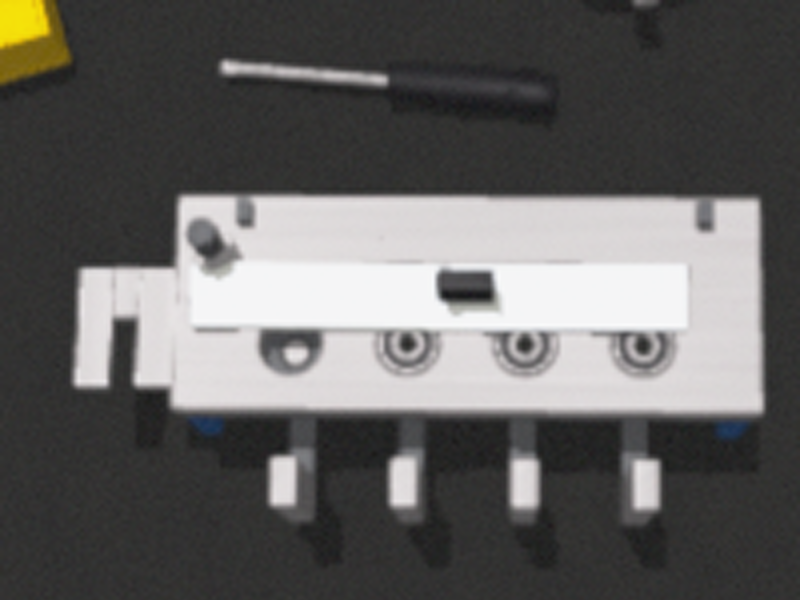

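View pics/s1.png

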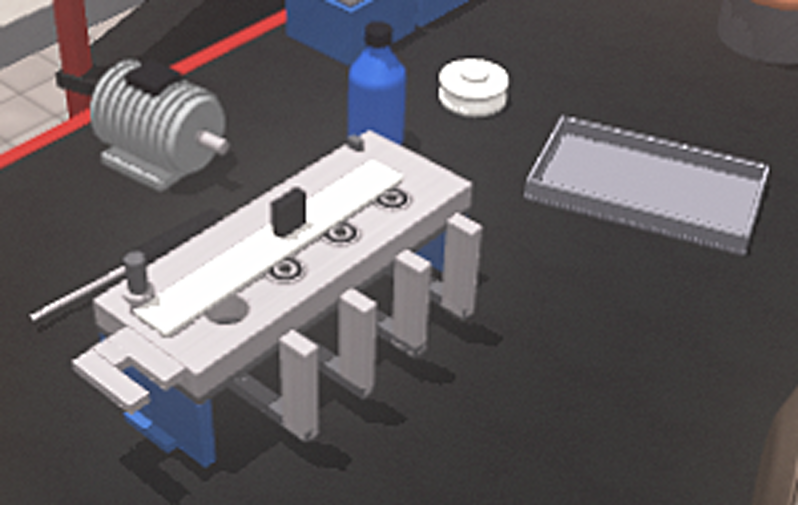

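Top view: stand with the plate at px (244–391, 189–243), pin at its upper left. Nests 1–3 hold bearings (right three) and nest 4 (left) is empty. The tray is at (482,272) and the side view agrees. Next I fit the stand pose.

```bash
cat >> h.py <<'E'
from scipy.spatial.transform import Rotation as Ro
def toolR(o): return Ro.from_euler('xyz',o['tcp_rot'],degrees=True).as_matrix()
def rel(X,jawdeg=None,o=None):
    """tool-axis shift & roll to bring TCP to world X with jaw axis at world angle jawdeg (mod 180)"""
    o=o or bot.get_obs(); R=toolR(o); s=R.T@(np.array(X)-o['ee_pos'])
    j=np.degrees(np.arctan2(R[1,1],R[0,1])); roll=0
    if jawdeg is not None:
        d=(jawdeg-j+90)%180-90; roll=-np.radians(d)  # tool x down
    return s.round(4),round(roll,4)
def S(x,y,z,f='stand.npy'):
    a=np.load(f); c,s=np.cos(a[2]),np.sin(a[2]); return np.array([a[0]+c*x-s*y,a[1]+s*x+c*y,z])/[1,1,1000] if False else np.array([a[0]+(c*x-s*y)/1e3,a[1]+(s*x+c*y)/1e3,z/1e3])
def tray():
    c=cam('top'); K=c['depth']; H,W=K.shape
    v,u=np.mgrid[0:H,0:W]; uv=np.stack([u,v],-1).reshape(-1,1,2).astype(float)
    p=cv2.undistortPoints(uv,c['camera_matrix'],c['D'])[:,0]
    R=np.array(c['R']);t=np.array(c['t']).ravel()
    P=(np.c_[p,np.ones(len(p))]*K.reshape(-1,1)-t)@R
    f=c['frame'].reshape(-1,3).mean(1)
    m=(K.ravel()>0)&(f>70)&(P[:,2]<.04)&(P[:,2]>-.01)&(abs(P[:,0]-.49)<.17)&(abs(P[:,1]+.31)<.2)
    m=cv2.morphologyEx(m.reshape(H,W).astype(np.uint8),cv2.MORPH_OPEN,np.ones((3,3)))
    n,l,st,_=cv2.connectedComponentsWithStats(m); m=(l==1+st[1:,4].argmax())
    Q=np.array([world(c,a,b,z=.015)[:2] for b,a in np.argwhere(m)])
    (x,y),(w,h),a=cv2.minAreaRect((Q*1000).astype(np.float32))
    if w<h: a+=90
    return x/1e3,y/1e3,(w,h),(a+90)%180-90
E
python3 - <<'E'
from h import *
from scipy.optimize import least_squares
T=cams and cam('top'); Sd=cam('side')
t=lambda x,y:(200+(x+.5)/4-.5,140+(y+.5)/4-.5); s=lambda x,y:(190+(x+.5)/2.66-.5,140+(y+.5)/2.66-.5)
L=[((80,155,100),T,t(179,197)),((80,-155,100),T,t(760,200)),((-35,-155,100),T,t(763,412)),((-35,155,100),T,t(173,410)),
((-75,93,115),T,t(285,482)),((-75,31,115),T,t(404,482)),((-75,-31,115),T,t(524,482)),((-75,-93,115),T,t(647,482)),
((80,155,100),Sd,s(95,300)),((80,-155,100),Sd,s(370,131)),((-35,-155,100),Sd,s(472,182)),((-35,155,100),Sd,s(188,373))]
def f(a):
    c_,s_=np.cos(a[2]),np.sin(a[2]); r=[]
    for (x,y,z),c,uv in L: r+=list(proj(c,[a[0]+(c_*x-s_*y)/1e3,a[1]+(s_*x+c_*y)/1e3,z/1e3])[0]-uv)
    return np.array(r)
a=least_squares(f,[.57,.07,0],loss='soft_l1',x_scale=[.01,.01,.01]); print(a.x,np.degrees(a.x[2]),f(a.x).reshape(-1,2).round(1).tolist()); np.save('stand.npy',a.x)
for q in [(48.5,135,147),(26,0,139.5),(-75,-93,115),(5,182,100)]: print(q,S(*q).round(4),proj(T,S(*q)).round(1),proj(Sd,S(*q)).round(1))
for y in(-93,-31,31,93):
    u,v=proj(T,S(-75,y,115))[0].round().astype(int); print(world(T,u,v).round(4))
print(tray()); o=bot.get_obs();print(toolR(o).round(2)); yd=np.degrees(a.x[2])+90
print(rel(S(48.5,135,200),yd))
E
```

```text
[0.57664328 0.06734589 0.00560398] 0.3210841912089836 [[0.2, -0.1], [-0.3, -0.3], [-0.0, 0.0], [-0.3, -0.5], [-0.3, -0.2], [0.1, 0.0], [0.3, 0.3], [-0.0, 0.5], [-0.7, -0.2], [-0.2, -0.7], [0.2, 0.1], [3.4, 0.4]]
(48.5, 135, 147) [0.6244 0.2026 0.147 ] [[249.7 197.4]] [[240.4 236.3]]
(26, 0, 139.5) [0.6026 0.0675 0.1395] [[316.1 209.4]] [[298.3 213.2]]
(-75, -93, 115) [ 0.5022 -0.0261  0.115 ] [[361.3 260.6]] [[364.5 223.1]]
(5, 182, 100) [0.5806 0.2494 0.1   ] [[230.6 222.9]] [[238.8 277.3]]
[ 0.5016 -0.0256  0.113 ]
[0.5028 0.0358 0.1137]
[0.5019 0.0973 0.1142]
[0.5011 0.1591 0.1134]
(0.4934027099609375, -0.30569000244140626, (214.52369689941406, 128.05255126953125), 19.41885757446289)
[[-0.    0.42 -0.91]
 [ 0.   -0.91 -0.42]
 [-1.   -0.   -0.  ]]
(array([ 0.0313, -0.4708, -0.6516]), np.float64(0.4292))
```

Request:
{"api": "apply_moves", "payload": {
  "commands": [
    [0.02,-0.47,-0.65,0.43,-0.3],
    [0.02,-0.47,-0.65,0.43,-0.3],
    [0.02,-0.47,-0.65,0.43,-0.3],
    [0.02,-0.47,-0.65,0.43,-0.3],
    [0.02,-0.47,-0.65,0.43,-0.3],
    [0.02,-0.47,-0.65,0.43,-0.3],
    [0.02,-0.47,-0.65,0.43,-0.3],
    [0.02,-0.47,-0.65,0.43,-0.3],
    [0.02,-0.47,-0.65,0.43,-0.3],
    [0.02,-0.47,-0.65,0.43,-0.3],
    [0.02,-0.47,-0.65,0.43,-0.3],
    [0.02,-0.47,-0.65,0.43,-0.3]
  ],
  "newtons": 40
}}

```text
time: 2.55
ee_pos: [0.5211, 0.0121, 0.2168]
tcp_rot: [-96.5, 89.7, 84.6]
wrist_force: [0.8, -0.2, 0.5]
opening: 0.0301
```

```bash
python3 - <<'E'
from h import *
yd=90.32
print(rel(S(48.5,135,200),yd),bot.get_obs()['opening'])
E
```

```text
(array([ 0.018 , -0.1884, -0.107 ]), np.float64(0.0141)) 0.030058499355925656
```

Request:
{"api": "apply_moves", "payload": {
  "commands": [
    [0.018,-0.188,-0.107,0.014,-0.2],
    [0.018,-0.188,-0.107,0.014,-0.2],
    [0.018,-0.188,-0.107,0.014,-0.2],
    [0.018,-0.188,-0.107,0.014,-0.2],
    [0.018,-0.188,-0.107,0.014,-0.2],
    [0.018,-0.188,-0.107,0.014,-0.2],
    [0.018,-0.188,-0.107,0.014,-0.2]
  ]
}}

```text
time: 3.25
ee_pos: [0.627, 0.0682, 0.2009]
tcp_rot: [-88.2, 87.6, 97.0]
wrist_force: [-0.3, 0.1, -0.1]
opening: 0.034
```

```bash
python3 - <<'E'
from h import *
c=cam('side','s2.png'); t=cam('top','t2.png')
print(rel(S(48.5,135,122),90.32))
a=c['frame'][170:300,180:330]
cv2.imwrite('pics/s2c.png',cv2.resize(a,None,fx=4,fy=4,interpolation=2))
E
```

```text
(array([ 0.0844, -0.1308, -0.0098]), np.float64(0.0847))
```

View pics/s2c.png

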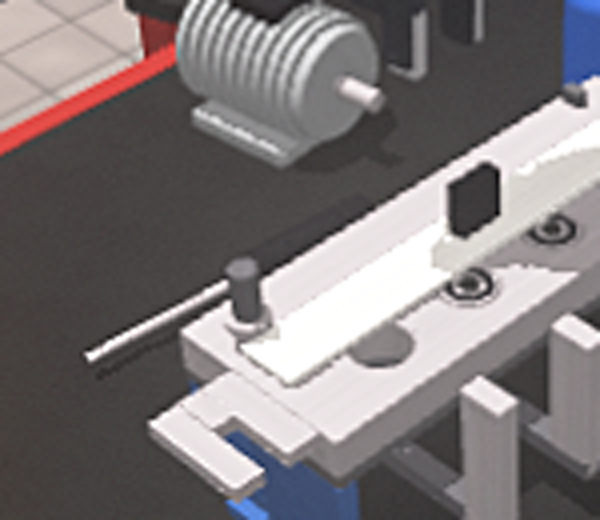

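```bash
python3 - <<'E'
from h import *
cam('top');cam('top');o=bot.get_obs(); print(o['ee_pos'],o['tcp_rot'],o['qd'],o['q'],toolR(o).round(3),rel(S(48.5,135,200),90.32,o))
E
```

```text
[0.62635639 0.0678073  0.2014111 ] [-88.71245446  87.6195109   96.44684741] [-0.1452239  -0.59137595 -0.21257503  0.01216066  0.03143838 -0.0577604 ] [  5.1022751   15.81756511  19.1584441   93.39676945   2.37983328
 179.94181233] [[-0.005  0.09  -0.996]
 [ 0.041 -0.995 -0.09 ]
 [-0.999 -0.042  0.001]] (array([ 0.007 , -0.1343, -0.0102]), np.float64(0.0844))
```

The last joint hit its 180° limit, which left a 2.4° tool tilt. I'll turn the wrist the other way and use the opposite limit to take the tilt out.

Request:
{"api": "apply_moves", "payload": {
  "commands": [
    [0,0,0,-1.8,-0.2],
    [0,0,0,-1.8,-0.2],
    [0,0,0,-1.8,-0.2],
    [0,0,0,-1.8,-0.2],
    [0,0,0,-1.8,-0.2],
    [0,0,0,-1.8,-0.2],
    [0,0,0,-1.8,-0.2],
    [0,0,0,-1.8,-0.2],
    [0,0,0,-1.8,-0.2],
    [0,0,0,-1.8,-0.2],
    [0,0,0,-1.8,-0.2],
    [0,0,0,-1.8,-0.2]
  ]
}}

```text
time: 4.65
ee_pos: [0.6259, 0.0675, 0.202]
tcp_rot: [167.1, 87.6, 95.7]
wrist_force: [-0.2, -0.3, -0.2]
opening: 0.0345
```

Request:
{"api": "apply_moves", "payload": {
  "commands": [
    [0,0,0,-1.8,-0.2],
    [0,0,0,-1.8,-0.2],
    [0,0,0,-1.8,-0.2],
    [0,0,0,-1.8,-0.2],
    [0,0,0,-1.8,-0.2],
    [0,0,0,-1.8,-0.2],
    [0,0,0,-1.8,-0.2],
    [0,0,0,-1.8,-0.2],
    [0,0,0,-1.8,-0.2],
    [0,0,0,-1.8,-0.2],
    [0,0,0,-1.8,-0.2],
    [0,0,0,-1.8,-0.2]
  ]
}}

```text
time: 5.85
ee_pos: [0.6256, 0.0672, 0.2025]
tcp_rot: [63.1, 87.6, 94.9]
wrist_force: [-1.2, -0.2, 0.3]
opening: 0.0342
```

Request:
{"api": "apply_moves", "payload": {
  "commands": [
    [0,0,0,-1.8,-0.2],
    [0,0,0,-1.8,-0.2],
    [0,0,0,-1.8,-0.2],
    [0,0,0,-1.8,-0.2],
    [0,0,0,-1.8,-0.2],
    [0,0,0,-1.8,-0.2],
    [0,0,0,-1.8,-0.2],
    [0,0,0,-1.8,-0.2],
    [0,0,0,-1.8,-0.2],
    [0,0,0,-1.8,-0.2],
    [0,0,0,-1.8,-0.2],
    [0,0,0,-1.8,-0.2]
  ]
}}

```text
time: 7.05
ee_pos: [0.6252, 0.0669, 0.2031]
tcp_rot: [-40.8, 87.6, 94.1]
wrist_force: [-0.4, 0.5, 0.3]
opening: 0.0343
```

```bash
python3 - <<'E'
from h import *
o=bot.get_obs(); print(o['time'],o['ee_pos'],o['q'],toolR(o).round(3))
E
```

```text
7.05 [0.62515755 0.06691776 0.20305122] [   5.03643945   15.55666784   19.02256902   93.42815468    2.36834789
 -129.84926879] [[-0.003 -0.709 -0.706]
 [ 0.041 -0.705  0.708]
 [-0.999 -0.027  0.031]]
```

Request:
{"api": "apply_moves", "payload": {
  "commands": [
    [0,0,0,-0.865,-0.2],
    [0,0,0,-0.865,-0.2],
    [0,0,0,-0.865,-0.2],
    [0,0,0,-0.865,-0.2],
    [0,0,0,-0.865,-0.2],
    [0,0,0,-0.865,-0.2],
    [0,0,0,-0.865,-0.2]
  ]
}}

```text
time: 7.75
ee_pos: [0.6248, 0.0667, 0.2036]
tcp_rot: [-91.0, 87.6, 93.4]
wrist_force: [0.8, 0.0, -0.6]
opening: 0.0341
```

Request:
{"api": "apply_moves", "payload": {
  "commands": [
    [0,0.03,0,0,-0.2],
    [0,0.06,0,0,-0.2],
    [0,0.06,0,0,-0.2],
    [0,0.06,0,0,-0.2]
  ]
}}

```text
time: 8.15
ee_pos: [0.6286, 0.029, 0.2011]
tcp_rot: [-90.7, 88.6, 91.2]
wrist_force: [0.2, -0.2, 0.9]
opening: 0.0338
```

```bash
python3 - <<'E'
from h import *
o=bot.get_obs(); print(o['time'],o['ee_pos'],o['q'],toolR(o).round(3))
E
```

```text
8.15 [0.62856601 0.02899239 0.20106017] [   2.01551849   15.6269758    18.90494845   93.25846563    1.38079613
 -179.9160599 ] [[-0.001  0.034 -0.999]
 [ 0.024 -0.999 -0.034]
 [-1.    -0.024 -0.   ]]
```

It works: the tilt is down from 2.4° to 1.4°. I'll repeat it.

Request:
{"api": "apply_moves", "payload": {
  "commands": [
    [0,0.05,0,0,-0.2],
    [0,0.06,0,0,-0.2],
    [0,0.06,0,0,-0.2],
    [0,0.06,0,0,-0.2]
  ]
}}

```text
time: 8.55
ee_pos: [0.6309, -0.0048, 0.1996]
tcp_rot: [-88.4, 89.7, 91.0]
wrist_force: [-0.3, 0.3, 0.1]
opening: 0.0343
```

```bash
python3 - <<'E'
from h import *
o=bot.get_obs(); print(o['time'],o['ee_pos'],o['q'],toolR(o).round(3))
E
```

```text
8.55 [ 0.63086848 -0.00484665  0.19962526] [  -0.58247927   15.88094636   19.06443085   93.19221019    0.31503151
 -179.9366275 ] [[-0.    -0.011 -1.   ]
 [ 0.005 -1.     0.011]
 [-1.    -0.005  0.   ]]
```

Request:
{"api": "apply_moves", "payload": {
  "commands": [
    [0,0,0,1.8,-0.2],
    [0,0,0,1.8,-0.2],
    [0,0,0,1.8,-0.2],
    [0,0,0,1.8,-0.2],
    [0,0,0,1.8,-0.2],
    [0,0,0,1.8,-0.2],
    [0,0,0,1.8,-0.2],
    [0,0,0,1.8,-0.2],
    [0,0,0,1.8,-0.2],
    [0,0,0,1.8,-0.2],
    [0,0,0,1.8,-0.2],
    [0,0,0,1.8,-0.2]
  ]
}}

```text
time: 9.75
ee_pos: [0.6309, -0.0038, 0.1997]
tcp_rot: [13.8, 89.7, 89.8]
wrist_force: [0.4, 0.5, -0.1]
opening: 0.0341
```

```bash
python3 - <<'E'
from h import *
o=bot.get_obs(); print(o['q'],rel(S(48.5,135,180),90.32,o))
E
```

```text
[ -0.49693773  15.87442597  19.06634938  93.19342009   0.34211265
 -76.44468802] (array([0.0209, 0.0564, 0.1985]), np.float64(1.32))
```

Request:
{"api": "apply_moves", "payload": {
  "commands": [
    [0.021,0.056,0.199,1.32,-0.2],
    [0.021,0.056,0.199,1.32,-0.2],
    [0.021,0.056,0.199,1.32,-0.2],
    [0.021,0.056,0.199,1.32,-0.2],
    [0.021,0.056,0.199,1.32,-0.2],
    [0.021,0.056,0.199,1.32,-0.2],
    [0.021,0.056,0.199,1.32,-0.2],
    [0.021,0.056,0.199,1.32,-0.2],
    [0.021,0.056,0.199,1.32,-0.2],
    [0.021,0.056,0.199,1.32,-0.2],
    [0.021,0.056,0.199,1.32,-0.2],
    [0.021,0.056,0.199,1.32,-0.2]
  ]
}}

```text
time: 10.95
ee_pos: [0.6247, 0.2033, 0.18]
tcp_rot: [89.9, 89.7, 90.4]
wrist_force: [0.6, -1.1, -0.3]
opening: 0.0344
```

```bash
python3 - <<'E'
from h import *
o=bot.get_obs(); print(o['q'],toolR(o).round(3),rel(S(48.5,135,122),90.32,o))
c=cam('side'); a=c['frame'][170:300,180:330]
cv2.imwrite('pics/s3c.png',cv2.resize(a,None,fx=4,fy=4,interpolation=2))
print([ (r['confidence'],r['rect']) for r in cams.spot_in('pin_collar','side')])
E
```

```text
[17.88205525 19.29608298 21.13997964 91.73936988  0.33217421 17.35042194] [[-0.    -0.009  1.   ]
 [ 0.006  1.     0.009]
 [-1.     0.006  0.   ]] (array([ 0.058 , -0.001 , -0.0004]), np.float64(0.0037))
[]
```

View pics/s3c.png

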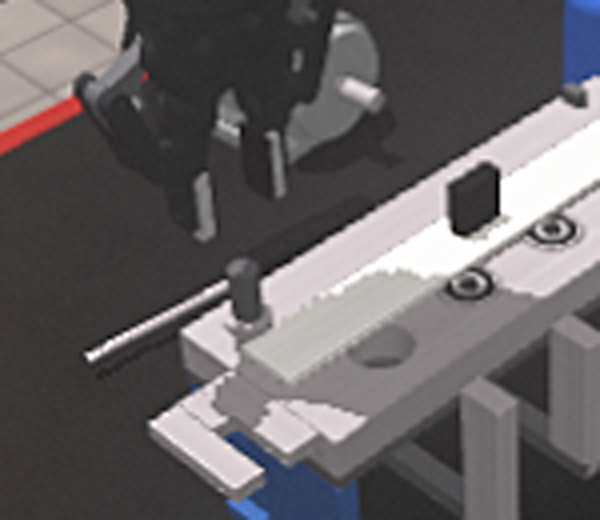

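The picture shows the fingers straddling the pin head (px 245,275 in the crop). Descend and grip.

Request:
{"api": "apply_moves", "payload": {
  "commands": [
    [0.03,-0.001,0,0,-0.2],
    [0.058,-0.001,0,0,-0.2],
    [0.058,-0.001,0,0,-0.2],
    [0.058,-0.001,0,0,-0.2],
    [0.058,-0.001,0,0,-1],
    [0.058,-0.001,0,0,-1],
    [0.058,-0.001,0,0,-1],
    [0.058,-0.001,0,0,-1],
    [0.058,-0.001,0,0,-1]
  ],
  "newtons": 40
}}

```text
time: 11.95
ee_pos: [0.6256, 0.2027, 0.1241]
tcp_rot: [65.9, 89.6, 66.3]
wrist_force: [-0.1, 0.6, 6.3]
opening: 0.0146
```

Request:
{"api": "apply_moves", "payload": {
  "commands": [
    [-0.03,0,0,0,-1],
    [-0.055,0,0,0,-1],
    [-0.055,0,0,0,-1],
    [-0.055,0,0,0,-1]
  ]
}}

```text
time: 12.35
ee_pos: [0.6258, 0.2024, 0.1797]
tcp_rot: [59.0, 89.5, 59.5]
wrist_force: [0.6, -0.7, -1.7]
opening: 0.0145
```

```bash
python3 - <<'E'
from h import *
o=bot.get_obs(); print(o['opening'],rel(S(5,182,172),90.32,o))
c=cam('side'); a=c['frame'][170:320,180:330]
cv2.imwrite('pics/s4c.png',cv2.resize(a,None,fx=4,fy=4,interpolation=2))
E
```

```text
0.014538440223621028 (array([ 0.0078,  0.0473, -0.0449]), np.float64(0.0023))
```

View pics/s4c.png

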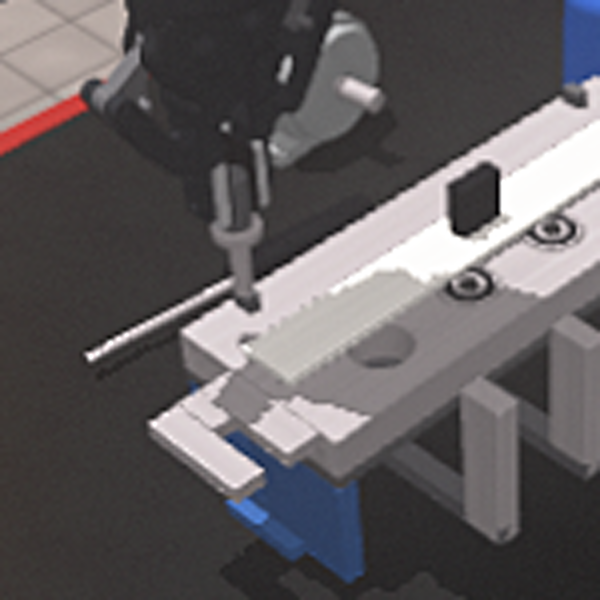

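Request:
{"api": "apply_moves", "payload": {
  "commands": [
    [0.0,0.047,-0.045,0.002,-1],
    [0.0,0.047,-0.045,0.002,-1],
    [0.0,0.047,-0.045,0.002,-1],
    [0.0,0.047,-0.045,0.002,-1],
    [0.02,0.047,-0.045,0.002,-1],
    [0.034,0.047,-0.045,0.002,-1],
    [0.034,0.047,-0.045,0.002,-1],
    [0.034,0.047,-0.045,0.002,-1]
  ]
}}

```text
time: 13.2
ee_pos: [0.5802, 0.2486, 0.1444]
tcp_rot: [74.9, 89.6, 75.2]
wrist_force: [0.2, 0.1, -0.3]
opening: 0.0146
```

```bash
python3 - <<'E'
from h import *
o=bot.get_obs(); print(o['opening'],rel(S(5,182,112),90.32,o))
c=cam('side'); a=c['frame'][170:320,180:330]
cv2.imwrite('pics/s5c.png',cv2.resize(a,None,fx=4,fy=4,interpolation=2))
E
```

```text
0.014582210968246604 (array([0.0324, 0.0006, 0.0004]), np.float64(-0.0004))
```

View pics/s5c.png

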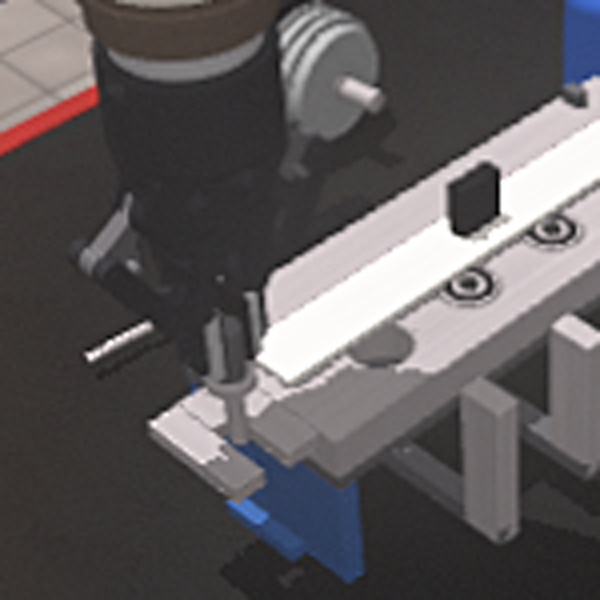

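The pin is over the slot (crop px 238,435). Lower it in stages.

Request:
{"api": "apply_moves", "payload": {
  "commands": [
    [0.012,0.0006,0,0,-1],
    [0.024,0.0006,0,0,-1],
    [0.028,0.0006,0,0,-1],
    [0.03,0.0006,0,0,-1],
    [0.03,0.0006,0,0,-1]
  ]
}}

```text
time: 13.75
ee_pos: [0.5803, 0.2496, 0.1148]
tcp_rot: [71.0, 89.6, 71.3]
wrist_force: [0.9, -0.0, -0.6]
opening: 0.0143
```

Request:
{"api": "apply_moves", "payload": {
  "commands": [
    [0.001,0,0,0,-1],
    [0.002,0,0,0,-1],
    [0.003,0,0,0,-1],
    [0.003,0,0,0,-1]
  ]
}}

```text
time: 14.15
ee_pos: [0.5805, 0.2497, 0.1122]
tcp_rot: [66.4, 89.6, 66.8]
wrist_force: [-0.5, 1.0, 2.3]
opening: 0.0146
```

Request:
{"api": "apply_moves", "payload": {
  "commands": [
    [0.0,0,0.001,0,-1],
    [0.0,0,0.002,0,-1],
    [0.0,0,0.003,0,-1],
    [0.0,0,0.003,0,-1]
  ]
}}

```text
time: 14.55
ee_pos: [0.5837, 0.2498, 0.1122]
tcp_rot: [66.4, 89.6, 66.7]
wrist_force: [0.3, 0.1, 0.0]
opening: 0.0145
```

Request:
{"api": "apply_moves", "payload": {
  "commands": [
    [0.001,0,0,0,-1],
    [0.001,0,0,0,-1],
    [0.001,0,0,0,-1]
  ]
}}

```text
time: 14.85
ee_pos: [0.5837, 0.2497, 0.1121]
tcp_rot: [62.1, 89.5, 62.4]
wrist_force: [-2.4, -0.1, 6.1]
opening: 0.0142
```

Request:
{"api": "apply_moves", "payload": {
  "commands": [
    [0,0,0,0,-0.2],
    [0,0,0,0,-0.2],
    [0,0,0,0,-0.2],
    [0,0,0,0,-0.2],
    [-0.03,0,0,0,-0.2],
    [-0.07,0,0,0,-0.2],
    [-0.07,0,0,0,-0.2],
    [-0.07,0,0,0,-0.2]
  ]
}}

```text
time: 15.65
ee_pos: [0.584, 0.2495, 0.1831]
tcp_rot: [54.2, 89.4, 54.6]
wrist_force: [-0.1, 0.3, -1.0]
opening: 0.0338
```

```bash
python3 - <<'E'
from h import *
o=bot.get_obs(); print(o['opening'],o['tcp_rot'],'above pre-push',rel(S(-5,0,182),90.32,o))
c=cam('side'); a=c['frame'][170:320,180:330]
cv2.imwrite('pics/s6c.png',cv2.resize(a,None,fx=4,fy=4,interpolation=2))
print(proj(c,[S(5,182,135),S(8,182,135),S(5,182,100)]),[ (r['confidence'],r['rect']) for r in cams.spot_in('pin_collar','side')])
E
```

```text
0.033805257269922354 [54.24650549 89.43387447 54.55450004] above pre-push (array([-0.0005, -0.1821, -0.0133]), np.float64(-0.0002))
[[236.87801236 263.62044642]
 [235.82121563 262.85805705]
 [238.76088439 277.34128623]] [(0.67, [231.5, 258.5, 245.6, 280.1]), (0.62, [331.5, 232.5, 352.7, 276.0]), (0.19, [309.6, 250.0, 333.0, 288.3])]
```

View pics/s6c.png

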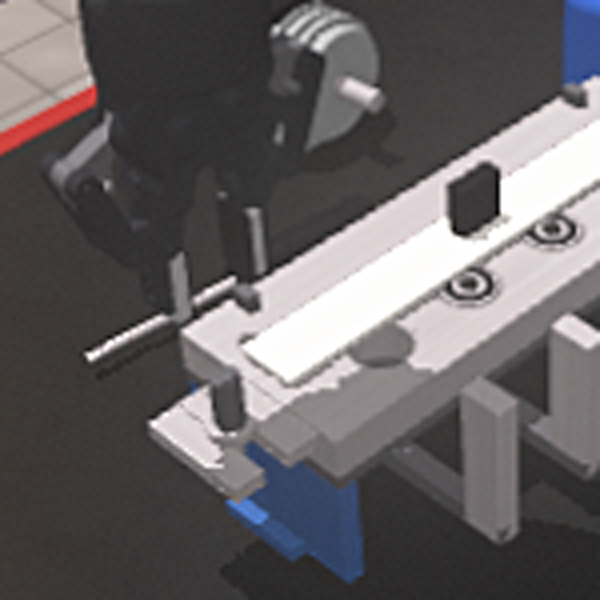

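The pin hangs by its collar in the notch. Next, push the keeper.

Request:
{"api": "apply_moves", "payload": {
  "commands": [
    [0,-0.182,-0.014,0,-1],
    [0,-0.182,-0.014,0,-1],
    [0,-0.182,-0.014,0,-1],
    [0,-0.182,-0.014,0,-1],
    [0,-0.182,-0.014,0,-1],
    [0,-0.182,-0.014,0,-1],
    [0.03,-0.182,-0.014,0,-1],
    [0.064,-0.182,-0.014,0,-1],
    [0.064,-0.182,-0.014,0,-1],
    [0.064,-0.182,-0.014,0,-1]
  ]
}}

```text
time: 16.75
ee_pos: [0.5699, 0.0684, 0.1156]
tcp_rot: [82.5, 89.6, 82.9]
wrist_force: [-0.5, -1.2, -0.2]
opening: 0.0001
```

```bash
python3 - <<'E'
from h import *
o=bot.get_obs(); print(o['opening'],toolR(o).round(3),rel(S(9,0,118),90.32,o),rel(S(44,0,118),90.32,o))
E
```

```text
0.00014138081908366003 [[ 0.001 -0.007  1.   ]
 [ 0.007  1.     0.007]
 [-1.     0.007  0.001]] (array([-0.0024, -0.0011,  0.0158]), np.float64(0.0011)) (array([-0.0024, -0.0012,  0.0508]), np.float64(0.0011))
```

Request:
{"api": "apply_moves", "payload": {
  "commands": [
    [-0.003,-0.001,0.008,0,-1],
    [-0.003,-0.001,0.014,0,-1],
    [-0.003,-0.001,0.02,0,-1],
    [-0.003,-0.001,0.025,0,-1],
    [-0.003,-0.001,0.03,0,-1],
    [-0.003,-0.001,0.035,0,-1],
    [-0.003,-0.001,0.04,0,-1],
    [-0.003,-0.001,0.044,0,-1],
    [-0.003,-0.001,0.044,0,-1]
  ]
}}

```text
time: 17.65
ee_pos: [0.6145, 0.0676, 0.1184]
tcp_rot: [79.9, 89.6, 80.3]
wrist_force: [-0.3, -0.7, 0.2]
opening: 0.0001
```

Request:
{"api": "apply_moves", "payload": {
  "commands": [
    [0,0,0.002,0,-1],
    [0,0,0.004,0,-1],
    [0,0,0.006,0,-1],
    [0,0,0.006,0,-1]
  ]
}}

```text
time: 18.05
ee_pos: [0.6195, 0.0677, 0.1183]
tcp_rot: [100.5, 89.6, 100.9]
wrist_force: [-9.1, 0.1, 2.9]
opening: 0.0001
```

Request:
{"api": "apply_moves", "payload": {
  "commands": [
    [0,0,0.002,0,-1],
    [0,0,0.002,0,-1],
    [0,0,0.003,0,-1],
    [0,0,0.003,0,-1]
  ]
}}

```text
time: 18.45
ee_pos: [0.6196, 0.0677, 0.1183]
tcp_rot: [137.8, 89.4, 138.1]
wrist_force: [-18.4, -0.7, 9.0]
opening: -0.0002
```

```bash
python3 - <<'E'
from h import *
print([ (r['confidence'],r['rect']) for r in cams.spot_in('keeper_tab','side')])
c=cam('side'); a=c['frame'][170:320,200:370]
cv2.imwrite('pics/s7c.png',cv2.resize(a,None,fx=4,fy=4,interpolation=2))
E
```

```text
[(0.74, [352.5, 222.9, 369.4, 259.5]), (0.73, [232.4, 257.8, 245.0, 279.9]), (0.58, [239.9, 202.1, 341.0, 266.3])]
```

Request:
{"api": "apply_moves", "payload": {
  "commands": [
    [0,0,-0.01,0,-1],
    [-0.03,0,-0.03,0,-0.2],
    [-0.05,-0.03,-0.07,0,-0.2],
    [-0.05,-0.092,-0.118,0,-0.2],
    [-0.05,-0.092,-0.118,0,-0.2],
    [-0.05,-0.092,-0.118,0,-0.2],
    [-0.05,-0.092,-0.118,0,-0.2],
    [-0.05,-0.092,-0.118,0,-0.2]
  ]
}}

```text
time: 19.35
ee_pos: [0.503, -0.0251, 0.1685]
tcp_rot: [134.7, 89.5, 135.1]
wrist_force: [0.5, -0.3, 0.9]
opening: 0.0341
```

```bash
python3 - <<'E'
from h import *
o=bot.get_obs(); print(o['opening'],toolR(o).round(3),rel(S(-75,-93,85),90.32,o),tray())
c=cam('side')
cv2.imwrite('pics/s7c.png',cv2.resize(c['frame'][130:320,200:500],None,fx=2.66,fy=2.66,interpolation=2))
E
```

```text
0.03411179324284778 [[-0.007 -0.007  1.   ]
 [ 0.007  1.     0.007]
 [-1.     0.007 -0.007]] (array([ 0.0835, -0.0016, -0.0003]), np.float64(0.0015)) (0.49341143798828124, -0.30596759033203125, (213.09849548339844, 126.82645416259766), 19.61779022216797)
```

View pics/s7c.png

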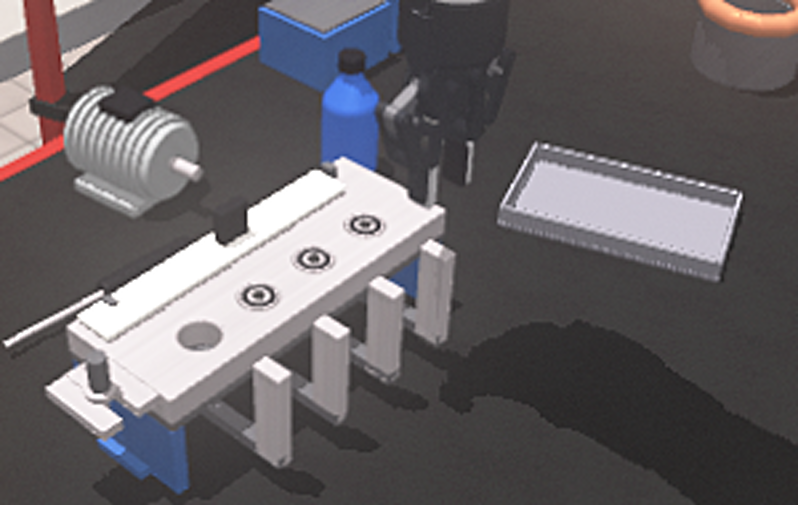

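The keeper is fully open and all three bearings are exposed (crop px 366,225; 313,258; 258,296). Raise rod 1.

Request:
{"api": "apply_moves", "payload": {
  "commands": [
    [0.04,-0.0015,0,0.0015,-0.2],
    [0.084,-0.0015,0,0.0015,-0.2],
    [0.084,-0.0015,0,0.0015,-0.2],
    [0.084,-0.0015,0,0.0015,-0.2],
    [0.084,-0.0015,0,0.0015,-1],
    [0.084,-0.0015,0,0.0015,-1],
    [0.084,-0.0015,0,0.0015,-1],
    [0.084,-0.0015,0,0.0015,-1],
    [0.084,-0.0015,0,0.0015,-1]
  ],
  "newtons": 70
}}

```text
time: 20.35
ee_pos: [0.5039, -0.0262, 0.087]
tcp_rot: [119.9, 89.6, 120.3]
wrist_force: [-0.1, -1.4, 5.9]
opening: 0.0126
```

Request:
{"api": "apply_moves", "payload": {
  "commands": [
    [-0.004,0,0,0,-1],
    [-0.008,0,0,0,-1],
    [-0.012,0,0,0,-1],
    [-0.016,0,0,0,-1],
    [-0.019,0,0,0,-1],
    [-0.021,0,0,0,-1],
    [-0.021,0,0,0,-1],
    [-0.021,0,0,0,-1]
  ]
}}

```text
time: 21.15
ee_pos: [0.5039, -0.0262, 0.1072]
tcp_rot: [124.5, 89.6, 124.9]
wrist_force: [5.7, 0.8, -16.8]
opening: 0.0125
```

Request:
{"api": "apply_moves", "payload": {
  "commands": [
    [0,0,0,0,-0.2],
    [0,0,0,0,-0.2],
    [0,0,0,0,-0.2],
    [-0.045,0,0,0,-0.2],
    [-0.055,0,0,0,-0.2],
    [-0.055,0.03,0,0,-0.2],
    [-0.055,0.062,0,0,-0.2],
    [-0.055,0.062,0,0,-0.2],
    [-0.055,0.062,0,0,-0.2],
    [-0.055,0.062,0,0,-0.2]
  ]
}}

```text
time: 22.15
ee_pos: [0.5039, 0.0351, 0.1629]
tcp_rot: [120.4, 89.6, 120.7]
wrist_force: [0.1, -0.5, -0.5]
opening: 0.0342
```

```bash
python3 - <<'E'
from h import *
o=bot.get_obs(); print(o['opening'],rel(S(-75,-31,85),90.32,o))
t=cam('top')
for y in(-93,-31):
    u,v=proj(t,S(0,y,110))[0].round().astype(int); print('bearing',world(t,u,v).round(3),np.nanmax([world(t,u+i,v+j)[2] for i in range(-6,7) for j in range(-6,7)]).round(3))
E
```

```text
0.034162383582989 (array([ 0.0779,  0.0005, -0.0018]), np.float64(0.0003))
bearing [0.475 0.016 0.628] 0.633
bearing [0.474 0.043 0.628] 0.634
```

Top view is occluded by the arm. Continue with rod 2.

Request:
{"api": "apply_moves", "payload": {
  "commands": [
    [0.04,0,-0.0018,0,-0.2],
    [0.078,0,-0.0018,0,-0.2],
    [0.078,0,-0.0018,0,-0.2],
    [0.078,0,-0.0018,0,-0.2],
    [0.078,0,-0.0018,0,-1],
    [0.078,0,-0.0018,0,-1],
    [0.078,0,-0.0018,0,-1],
    [0.078,0,-0.0018,0,-1],
    [0.078,0,-0.0018,0,-1]
  ]
}}

```text
time: 23.1
ee_pos: [0.503, 0.0357, 0.0874]
tcp_rot: [87.9, 89.6, 88.2]
wrist_force: [-1.0, 2.5, 7.1]
opening: 0.013
```

Request:
{"api": "apply_moves", "payload": {
  "commands": [
    [-0.004,0,0,0,-1],
    [-0.008,0,0,0,-1],
    [-0.012,0,0,0,-1],
    [-0.016,0,0,0,-1],
    [-0.019,0,0,0,-1],
    [-0.021,0,0,0,-1],
    [-0.021,0,0,0,-1],
    [-0.021,0,0,0,-1]
  ]
}}

```text
time: 23.9
ee_pos: [0.503, 0.0357, 0.1075]
tcp_rot: [94.2, 89.6, 94.5]
wrist_force: [3.1, 3.7, -12.9]
opening: 0.0127
```

Request:
{"api": "apply_moves", "payload": {
  "commands": [
    [0,0,0,0,-0.2],
    [0,0,0,0,-0.2],
    [0,0,0,0,-0.2],
    [-0.045,0,0,0,-0.2],
    [-0.055,0,0,0,-0.2],
    [-0.055,0.03,0,0,-0.2],
    [-0.055,0.062,0,0,-0.2],
    [-0.055,0.062,0,0,-0.2],
    [-0.055,0.062,0,0,-0.2],
    [-0.055,0.062,0,0,-0.2]
  ]
}}

```text
time: 24.9
ee_pos: [0.5027, 0.0969, 0.1632]
tcp_rot: [90.5, 89.6, 90.8]
wrist_force: [0.7, -0.8, -0.2]
opening: 0.0343
```

```bash
python3 - <<'E'
from h import *
o=bot.get_obs(); print(o['opening'],toolR(o)[:,0].round(3),rel(S(-75,31,85),90.32,o))
E
```

```text
0.03434297277658495 [-0.     0.006 -1.   ] (array([ 0.0782,  0.0006, -0.0012]), np.float64(-0.0))
```

Request:
{"api": "apply_moves", "payload": {
  "commands": [
    [0.04,0,-0.001,0,-0.2],
    [0.078,0,-0.001,0,-0.2],
    [0.078,0,-0.001,0,-0.2],
    [0.078,0,-0.001,0,-0.2],
    [0.078,0,-0.001,0,-1],
    [0.078,0,-0.001,0,-1],
    [0.078,0,-0.001,0,-1],
    [0.078,0,-0.001,0,-1],
    [0.078,0,-0.001,0,-1]
  ]
}}

```text
time: 25.8
ee_pos: [0.5029, 0.0978, 0.0878]
tcp_rot: [63.5, 89.5, 63.8]
wrist_force: [-1.2, 0.9, 6.3]
opening: 0.0128
```

Request:
{"api": "apply_moves", "payload": {
  "commands": [
    [-0.004,0,0,0,-1],
    [-0.008,0,0,0,-1],
    [-0.012,0,0,0,-1],
    [-0.016,0,0,0,-1],
    [-0.019,0,0,0,-1],
    [-0.021,0,0,0,-1],
    [-0.021,0,0,0,-1],
    [-0.021,0,0,0,-1]
  ]
}}

```text
time: 26.6
ee_pos: [0.5029, 0.0977, 0.108]
tcp_rot: [67.5, 89.5, 67.8]
wrist_force: [4.4, 3.3, -13.8]
opening: 0.0131
```

Request:
{"api": "apply_moves", "payload": {
  "commands": [
    [0,0,0,0,-0.2],
    [0,0,0,0,-0.2],
    [0,0,0,0,-0.2],
    [-0.045,0,0,0,-0.2],
    [-0.065,0,0,0,0],
    [-0.065,0,0.04,0,0.15],
    [-0.065,0,0.075,0,0.15],
    [-0.065,0,0.075,0,0.15],
    [-0.065,0,0.075,0,0.15],
    [-0.065,0,0.075,0,0.15]
  ]
}}

```text
time: 27.6
ee_pos: [0.5773, 0.0976, 0.1736]
tcp_rot: [66.6, 89.5, 66.9]
wrist_force: [0.3, 0.9, 0.7]
opening: 0.049
```

```bash
python3 - <<'E'
from h import *
o=bot.get_obs(); print(o['opening'],toolR(o)[:,0].round(3),rel(S(0,31,102.5),90.32,o))
c=cam('side')
cv2.imwrite('pics/s8c.png',cv2.resize(c['frame'][170:320,210:390],None,fx=4,fy=4,interpolation=2))
E
```

```text
0.04897114794364794 [ 0.003  0.008 -1.   ] (array([ 0.0711,  0.0002, -0.001 ]), np.float64(0.0002))
```

View pics/s8c.png

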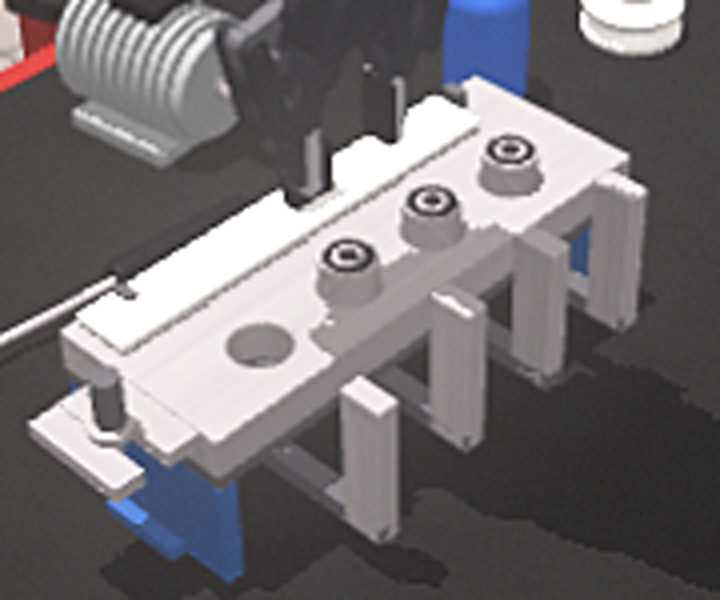

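All three bearings stand proud of the plate (crop px 348,270; 432,215; 510,165). Grip bearing 3.

Request:
{"api": "apply_moves", "payload": {
  "commands": [
    [0.04,0,-0.001,0,0.15],
    [0.072,0,-0.001,0,0.15],
    [0.072,0,-0.001,0,0.15],
    [0.072,0,-0.001,0,0.15],
    [0.072,0,-0.001,0,-1],
    [0.072,0,-0.001,0,-1],
    [0.072,0,-0.001,0,-1],
    [0.072,0,-0.001,0,-1]
  ],
  "newtons": 50
}}

```text
time: 28.45
ee_pos: [0.5766, 0.0983, 0.1023]
tcp_rot: [61.5, 89.5, 61.9]
wrist_force: [-0.6, 0.9, 1.4]
opening: 0.0299
```

Request:
{"api": "apply_moves", "payload": {
  "commands": [
    [-0.02,0,0,0,-1],
    [-0.05,0,0,0,-1],
    [-0.08,0,0,0,-1],
    [-0.08,0,0,0,-1],
    [-0.08,0,0,0,-1]
  ]
}}

```text
time: 28.95
ee_pos: [0.5766, 0.0977, 0.1825]
tcp_rot: [56.8, 89.5, 57.2]
wrist_force: [0.1, -0.9, -1.3]
opening: 0.0301
```

```bash
python3 - <<'E'
from h import *
o=bot.get_obs(); print(o['opening'],toolR(o)[:,0].round(3)); c=cam('top','t9.png'); cam('side','s9.png')
a=c['frame'][205:335,425:540]
b=cv2.imread('pics/s9.png')[190:340,200:350]
A=cv2.resize(a,(398,450),interpolation=2);B=cv2.resize(b,(400,450),interpolation=2)
cv2.imwrite('pics/c9.png',np.hstack([A,B]))
m=c['frame'].mean(2); print(m[215:330:10,430:535:8].astype(int))
E
```

```text
0.030076151227238265 [ 0.005  0.008 -1.   ]
[[ 47  46  49  46  47  48  46  41  44  44  45  44  44  42]
 [ 47  47  48  49  51  44  49  45  47  45  48  47  46  43]
 [ 47  48  46  43  48  47  45  44  47  46  44  47  44  47]
 [ 44  47  45  46  44  49 127 108  91  44  48  47  47  46]
 [ 48  50  69 120 157 160 160 157  71  45  45  44  44  49]
 [ 48  45 152 164 161 162 161 158 156  97  47  47  45  45]
 [ 45  44  52 162 162 163 159 157 158  78  44  46  45  47]
 [ 48  47  42 152 161 161 161 158 156 155 119  46  45  47]
 [ 48  42  47  56 161 162 159 158 157 158  76  46  48  46]
 [ 44  45  46  48 154 160 161 158 158 156 154 115  47  46]
 [ 44  48  45  48  90 161 162 158 157 156 156  78  43  46]
 [ 46  45  44  46  49 169 159 160 157 156 156 154 111  46]]
```

View pics/c9.png

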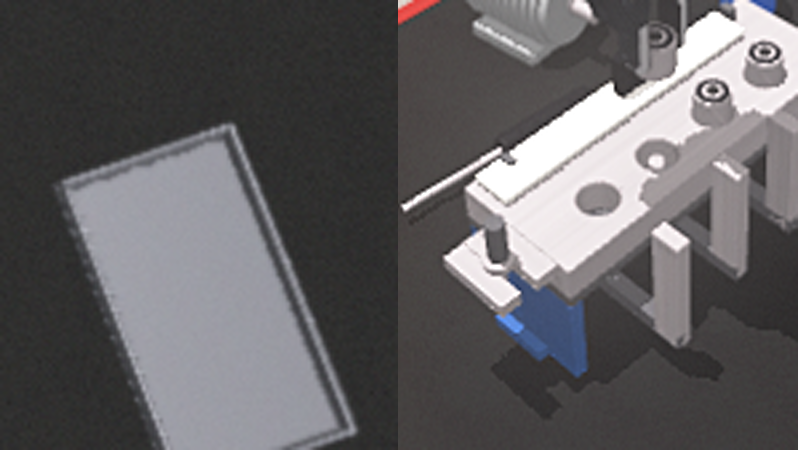

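The tray has been knocked: it now sits lower in the top picture. Bearing 3 is held. Measure the tray again.

```bash
cat >> h.py <<'E'
from scipy.optimize import minimize
def tray2(save=None):
    c=cam('top'); f=c['frame'].mean(2); m=((f>100)*255).astype(np.uint8)
    roi=np.zeros_like(m); roi[200:420,400:620]=1; m*=roi
    n,l,st,_=cv2.connectedComponentsWithStats(m); k=1+st[1:,4].argmax(); m=(l==k)
    Q=np.array([world(c,a,b,z=.010)[:2] for b,a in np.argwhere(m)])
    m2=cv2.morphologyEx(m.astype(np.uint8),cv2.MORPH_CLOSE,np.ones((9,9)))
    Q=np.array([world(c,a,b,z=.012)[:2] for b,a in np.argwhere(m2)])
    # principal axis is robust
    ctr=Q.mean(0); w,V=np.linalg.eigh(np.cov(Q.T)); v=V[:,1]*np.sign(V[0,1]); ang=np.degrees(np.arctan2(v[1],v[0]))
    u=np.array([-v[1],v[0]]); a=(Q-ctr)@v; b=(Q-ctr)@u
    lo,hi=np.percentile(a,[.3,99.7]); l2,h2=np.percentile(b,[.5,99.5])
    ctr2=ctr+v*(lo+hi)/2+u*(l2+h2)/2
    if save:
        g=c['frame'].copy(); 
        for s,t in [(1,1),(1,-1),(-1,-1),(-1,1)]:
            for L,W,z,col in [(.105,.06,.022,(0,0,255)),(.101,.056,.004,(0,255,0))]:
                p=proj(c,[*(ctr2+v*s*L+u*t*W),z])[0].round().astype(int); cv2.circle(g,tuple(int(x) for x in p),1,col,-1)
        cv2.imwrite('pics/'+save,cv2.resize(g[220:360,420:560],None,fx=4,fy=4,interpolation=2))
    return ctr.round(4),ctr2.round(4),(hi-lo,h2-l2),ang
E
python3 - <<'E'
from h import *
print(tray2('tr1.png'))
E
```

```text
(array([ 0.4438, -0.3108]), array([ 0.4454, -0.3105]), (np.float64(0.21081457123094807), np.float64(0.12023982827194217)), np.float64(19.51564810287231))
```

View pics/tr1.png

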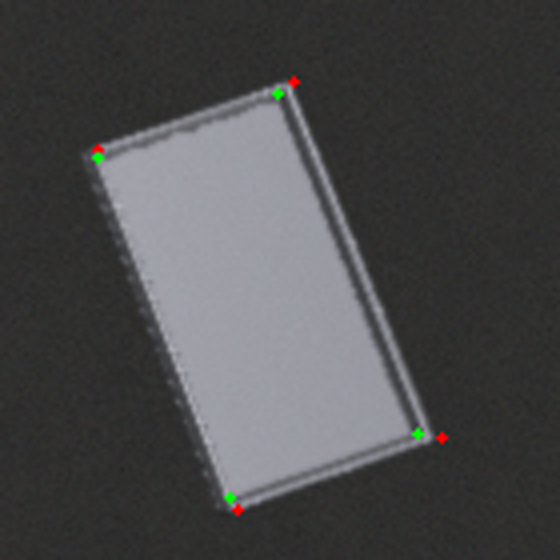

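The tray box overlay fits to within about 4 mm, with a small shift needed to the left. Corrected centre is about (0.4445, -0.306), long axis at 19.5°.

```bash
cat >> h.py <<'E'
def place(k,c=(.4445,-.306),ang=19.5,z=.1):
    a=np.radians(ang); return rel([c[0]+k*np.cos(a),c[1]+k*np.sin(a),z],ang+90)
E
python3 - <<'E'
from h import *
print(place(.058))
E
```

```text
(array([ 0.0777, -0.3843, -0.079 ]), np.float64(-0.3344))
```

Request:
{"api": "apply_moves", "payload": {
  "commands": [
    [0,-0.384,-0.079,-0.334,-1],
    [0,-0.384,-0.079,-0.334,-1],
    [0,-0.384,-0.079,-0.334,-1],
    [0,-0.384,-0.079,-0.334,-1],
    [0,-0.384,-0.079,-0.334,-1],
    [0,-0.384,-0.079,-0.334,-1],
    [0,-0.384,-0.079,-0.334,-1],
    [0,-0.384,-0.079,-0.334,-1],
    [0.03,-0.384,-0.079,-0.334,-1],
    [0.06,-0.384,-0.079,-0.334,-1],
    [0.06,-0.384,-0.079,-0.334,-1],
    [0.06,-0.384,-0.079,-0.334,-1]
  ]
}}

```text
time: 30.3
ee_pos: [0.4987, -0.286, 0.1174]
tcp_rot: [68.3, 89.5, 87.8]
wrist_force: [-0.0, 0.4, 0.3]
opening: 0.0301
```

```bash
python3 - <<'E'
from h import *
print(bot.get_obs()['opening'],place(.058,z=.013))
E
```

```text
0.03005663481346272 (array([ 1.044e-01, -1.500e-03, -1.000e-04]), np.float64(-0.0002))
```

Request:
{"api": "apply_moves", "payload": {
  "commands": [
    [0.05,-0.001,0,0,-1],
    [0.085,-0.001,0,0,-1],
    [0.1,-0.001,0,0,-1],
    [0.104,-0.001,0,0,-1],
    [0.104,-0.001,0,0,-1],
    [0.104,-0.001,0,0,-1]
  ]
}}

```text
time: 30.9
ee_pos: [0.5003, -0.2867, 0.0158]
tcp_rot: [46.4, 89.6, 65.9]
wrist_force: [0.8, -0.4, -1.2]
opening: 0.0299
```

Request:
{"api": "apply_moves", "payload": {
  "commands": [
    [0.001,0,0,0,-1],
    [0.001,0,0,0,-1],
    [0.001,0,0,0,0],
    [0.001,0,0,0,0],
    [0.001,0,0,0,0.1],
    [-0.04,0,0,0,0.1],
    [-0.09,0,0,0,0.1],
    [-0.14,0,0,0,0.1],
    [-0.16,0,0,0,0.1],
    [-0.16,0,0,0,0.1],
    [-0.16,0,0,0,0.1]
  ]
}}

```text
time: 32.0
ee_pos: [0.4999, -0.2878, 0.1755]
tcp_rot: [44.9, 89.6, 64.4]
wrist_force: [-1.0, 0.7, -1.0]
opening: 0.0469
```

```bash
python3 - <<'E'
from h import *
o=bot.get_obs(); print(o['opening'],toolR(o)[:,0].round(3),rel(S(0,-31,172),90.32))
E
```

```text
0.04688624300585266 [ 0.003  0.007 -1.   ] (array([0.0059, 0.2799, 0.1807]), np.float64(0.3348))
```

Request:
{"api": "apply_moves", "payload": {
  "commands": [
    [0.0,0.28,0.181,0.335,0.15],
    [0.0,0.28,0.181,0.335,0.15],
    [0.0,0.28,0.181,0.335,0.15],
    [0.0,0.28,0.181,0.335,0.15],
    [0.0,0.28,0.181,0.335,0.15],
    [0.0,0.28,0.181,0.335,0.15],
    [0.0,0.28,0.181,0.335,0.15],
    [0.0,0.28,0.181,0.335,0.15],
    [0.0,0.28,0.181,0.335,0.15],
    [0.0,0.28,0.181,0.335,0.15],
    [0.0,0.28,0.181,0.335,0.15]
  ]
}}

```text
time: 33.1
ee_pos: [0.5767, 0.0353, 0.1774]
tcp_rot: [70.0, 89.6, 70.2]
wrist_force: [0.6, -0.6, 0.9]
opening: 0.0491
```

```bash
python3 - <<'E'
from h import *
o=bot.get_obs(); print(o['opening'],rel(S(0,-31,102),90.32)); print(tray2('tr2.png'))
E
```

```text
0.04905433659733086 (array([ 0.0754,  0.0005, -0.    ]), np.float64(-0.0019))
(array([ 0.4438, -0.3109]), array([ 0.4454, -0.3105]), (np.float64(0.21085212116555063), np.float64(0.12023143161929972)), np.float64(19.595404525794148))
```

View pics/tr2.png

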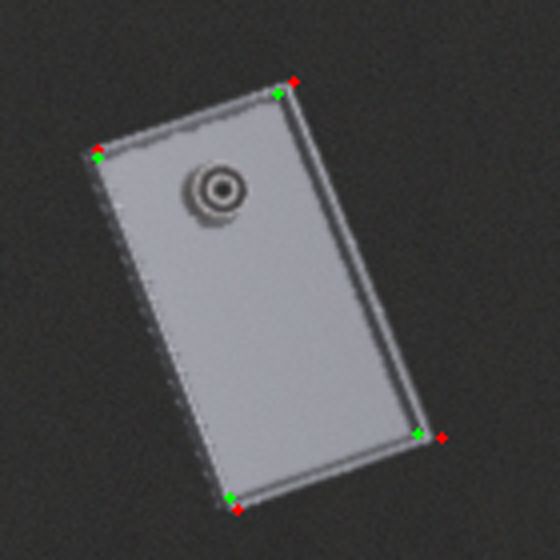

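Bearing 3 stands upright in the tray (crop px 215,192) and the tray has not moved. Next, bearing 2.

Request:
{"api": "apply_moves", "payload": {
  "commands": [
    [0.04,0,0,0,0.15],
    [0.076,0,0,0,0.15],
    [0.076,0,0,0,0.15],
    [0.076,0,0,0,0.15],
    [0.076,0,0,0,-1],
    [0.076,0,0,0,-1],
    [0.076,0,0,0,-1],
    [0.076,0,0,0,-1]
  ]
}}

```text
time: 33.95
ee_pos: [0.5772, 0.0356, 0.1019]
tcp_rot: [62.5, 89.6, 62.7]
wrist_force: [0.7, -1.3, 0.9]
opening: 0.0303
```

Request:
{"api": "apply_moves", "payload": {
  "commands": [
    [-0.02,0,0,0,-1],
    [-0.05,0,0,0,-1],
    [-0.08,0,0,0,-1],
    [-0.08,0,0,0,-1],
    [-0.08,0,0,0,-1]
  ]
}}

```text
time: 34.45
ee_pos: [0.5772, 0.0353, 0.1821]
tcp_rot: [57.9, 89.6, 58.1]
wrist_force: [-0.4, 0.1, -2.3]
opening: 0.0299
```

```bash
python3 - <<'E'
from h import *
print(bot.get_obs()['opening'],place(0)); print(tray2())
E
```

```text
0.029913053581680928 (array([ 0.0793, -0.3413, -0.1343]), np.float64(-0.3368))
(array([ 0.4438, -0.3109]), array([ 0.4454, -0.3106]), (np.float64(0.21085983640918807), np.float64(0.12024803723901313)), np.float64(19.52387965506816))
```

Request:
{"api": "apply_moves", "payload": {
  "commands": [
    [0,-0.341,-0.134,-0.337,-1],
    [0,-0.341,-0.134,-0.337,-1],
    [0,-0.341,-0.134,-0.337,-1],
    [0,-0.341,-0.134,-0.337,-1],
    [0,-0.341,-0.134,-0.337,-1],
    [0,-0.341,-0.134,-0.337,-1],
    [0,-0.341,-0.134,-0.337,-1],
    [0,-0.341,-0.134,-0.337,-1],
    [0.03,-0.341,-0.134,-0.337,-1],
    [0.06,-0.341,-0.134,-0.337,-1],
    [0.06,-0.341,-0.134,-0.337,-1],
    [0.06,-0.341,-0.134,-0.337,-1]
  ]
}}

```text
time: 35.7
ee_pos: [0.4435, -0.3053, 0.1179]
tcp_rot: [67.5, 89.6, 87.0]
wrist_force: [-0.2, 0.2, 0.8]
opening: 0.03
```

```bash
python3 - <<'E'
from h import *
print(bot.get_obs()['opening'],place(0,z=.012))
E
```

```text
0.030020214568535725 (array([ 0.1059, -0.0017,  0.0004]), np.float64(0.0003))
```

Request:
{"api": "apply_moves", "payload": {
  "commands": [
    [0.05,-0.001,0,0,-1],
    [0.085,-0.001,0,0,-1],
    [0.1,-0.001,0,0,-1],
    [0.104,-0.001,0,0,-1],
    [0.106,-0.001,0,0,-1],
    [0.106,-0.001,0,0,-1],
    [0.106,-0.001,0,0,-1]
  ]
}}

```text
time: 36.4
ee_pos: [0.4448, -0.306, 0.0136]
tcp_rot: [49.5, 89.6, 69.0]
wrist_force: [-0.1, -0.2, -1.7]
opening: 0.0297
```

Request:
{"api": "apply_moves", "payload": {
  "commands": [
    [0.001,0,0,0,-1],
    [0.001,0,0,0,-1],
    [0.001,0,0,0,0],
    [0.001,0,0,0,0],
    [0.001,0,0,0,0.1],
    [-0.04,0,0,0,0.1],
    [-0.09,0,0,0,0.1],
    [-0.14,0,0,0,0.1],
    [-0.16,0,0,0,0.1],
    [-0.16,0,0,0,0.1],
    [-0.16,0,0,0,0.1]
  ]
}}

```text
time: 37.5
ee_pos: [0.4444, -0.3071, 0.1733]
tcp_rot: [47.7, 89.6, 67.2]
wrist_force: [-0.3, 0.2, -0.9]
opening: 0.0468
```

```bash
python3 - <<'E'
from h import *
o=bot.get_obs(); print(o['opening'],toolR(o)[:,0].round(3),rel(S(0,-93,172),90.32))
E
```

```text
0.046805536114976704 [ 0.003  0.006 -1.   ] (array([0.0034, 0.2209, 0.2191]), np.float64(0.3351))
```

Request:
{"api": "apply_moves", "payload": {
  "commands": [
    [0.0,0.221,0.219,0.335,0.15],
    [0.0,0.221,0.219,0.335,0.15],
    [0.0,0.221,0.219,0.335,0.15],
    [0.0,0.221,0.219,0.335,0.15],
    [0.0,0.221,0.219,0.335,0.15],
    [0.0,0.221,0.219,0.335,0.15],
    [0.0,0.221,0.219,0.335,0.15],
    [0.0,0.221,0.219,0.335,0.15],
    [0.0,0.221,0.219,0.335,0.15],
    [0.0,0.221,0.219,0.335,0.15],
    [0.0,0.221,0.219,0.335,0.15]
  ]
}}

```text
time: 38.6
ee_pos: [0.5765, -0.0267, 0.1752]
tcp_rot: [70.4, 89.6, 70.6]
wrist_force: [-0.1, 0.6, 0.3]
opening: 0.0495
```

```bash
python3 - <<'E'
from h import *
o=bot.get_obs(); print(o['opening'],rel(S(0,-93,102),90.32)); print(tray2())
E
```

```text
0.049469950268535054 (array([0.0732, 0.0006, 0.0005]), np.float64(-0.0014))
(array([ 0.4176, -0.2206]), array([ 0.4103, -0.2488]), (np.float64(0.48576140103191834), np.float64(0.27899569050466344)), np.float64(-5.38871847223257))
```

Request:
{"api": "apply_moves", "payload": {
  "commands": [
    [0.04,0,0,0,0.15],
    [0.073,0,0,0,0.15],
    [0.073,0,0,0,0.15],
    [0.073,0,0,0,0.15],
    [0.073,0,0,0,-1],
    [0.073,0,0,0,-1],
    [0.073,0,0,0,-1],
    [0.073,0,0,0,-1]
  ]
}}

```text
time: 39.45
ee_pos: [0.5771, -0.0264, 0.1029]
tcp_rot: [59.4, 89.6, 59.7]
wrist_force: [-0.2, -1.0, 1.7]
opening: 0.0303
```

Request:
{"api": "apply_moves", "payload": {
  "commands": [
    [-0.02,0,0,0,-1],
    [-0.05,0,0,0,-1],
    [-0.08,0,0,0,-1],
    [-0.08,0,0,0,-1],
    [-0.08,0,0,0,-1]
  ]
}}

```text
time: 39.95
ee_pos: [0.5772, -0.0268, 0.183]
tcp_rot: [54.6, 89.6, 54.9]
wrist_force: [0.4, 0.3, -0.9]
opening: 0.0299
```

```bash
sed -i 's/roi\[200:420,400:620\]/roi[200:420,432:620]/' h.py; python3 - <<'E'
from h import *
print(bot.get_obs()['opening'],place(-.058)); print(tray2('tr3.png'))
E
```

```text
0.02985636208487913 (array([ 0.0805, -0.2983, -0.1889]), np.float64(-0.3362))
(array([ 0.4227, -0.2635]), array([ 0.4114, -0.288 ]), (np.float64(0.48205205586109123), np.float64(0.20915080945511522)), np.float64(-4.682961692488859))
```

```bash
python3 - <<'E'
from h import *
a=cv2.imread('pics/t9.png').astype(int).mean(2); b=cam('top')['frame'].astype(int).mean(2)
d=abs(a-b)>40
print([(i,''.join('#' if x else '.' for x in d[i,425:545:2])) for i in range(230,352,6)])
E
```

```text
[(230, '###############.............................................'), (236, '###############.............................................'), (242, '################............................................'), (248, '################............................................'), (254, '##############..............................................'), (260, '############................................................'), (266, '###########..........#.#.###................................'), (272, '############.........##.###.................................'), (278, '#############...............................................'), (284, '##############..............................................'), (290, '################.........##.#.#.#...........................'), (296, '#################.........#.##.##...........................'), (302, '#################...........................................'), (308, '##################..........................................'), (314, '##################..........................................'), (320, '##################..........................................'), (326, '##################..........................................'), (332, '##################..........................................'), (338, '##################..........................................'), (344, '##################..........................................'), (350, '##################..........................................')]
```

Only the bearings and the arm differ from the earlier picture, so the tray has not moved. Place bearing 1.

Request:
{"api": "apply_moves", "payload": {
  "commands": [
    [0,-0.298,-0.189,-0.336,-1],
    [0,-0.298,-0.189,-0.336,-1],
    [0,-0.298,-0.189,-0.336,-1],
    [0,-0.298,-0.189,-0.336,-1],
    [0,-0.298,-0.189,-0.336,-1],
    [0,-0.298,-0.189,-0.336,-1],
    [0,-0.298,-0.189,-0.336,-1],
    [0,-0.298,-0.189,-0.336,-1],
    [0.03,-0.298,-0.189,-0.336,-1],
    [0.06,-0.298,-0.189,-0.336,-1],
    [0.06,-0.298,-0.189,-0.336,-1],
    [0.06,-0.298,-0.189,-0.336,-1]
  ]
}}

```text
time: 41.25
ee_pos: [0.3885, -0.3245, 0.1191]
tcp_rot: [69.8, 89.6, 89.3]
wrist_force: [0.8, 0.3, 0.3]
opening: 0.0302
```

```bash
python3 - <<'E'
from h import *
print(bot.get_obs()['opening'],place(-.058,z=.012))
E
```

```text
0.030171805896216125 (array([ 0.1071, -0.002 ,  0.0007]), np.float64(0.0002))
```

Request:
{"api": "apply_moves", "payload": {
  "commands": [
    [0.05,-0.001,0,0,-1],
    [0.085,-0.001,0,0,-1],
    [0.1,-0.001,0,0,-1],
    [0.105,-0.001,0,0,-1],
    [0.107,-0.001,0,0,-1],
    [0.107,-0.001,0,0,-1],
    [0.107,-0.001,0,0,-1]
  ]
}}

```text
time: 41.95
ee_pos: [0.3897, -0.3254, 0.0138]
tcp_rot: [51.4, 89.7, 70.9]
wrist_force: [-0.4, -0.2, -0.7]
opening: 0.0301
```

Request:
{"api": "apply_moves", "payload": {
  "commands": [
    [0.001,0,0,0,-1],
    [0.001,0,0,0,-1],
    [0.001,0,0,0,0],
    [0.001,0,0,0,0],
    [0.001,0,0,0,0.1],
    [-0.04,0,0,0,0.1],
    [-0.09,0,0,0,0.1],
    [-0.14,0,0,0,0.1],
    [-0.16,0,0,0,0.1],
    [-0.16,0,0,0,0.1],
    [-0.16,0,0,0,0.1]
  ]
}}

```text
time: 43.05
ee_pos: [0.3894, -0.3263, 0.1735]
tcp_rot: [49.7, 89.7, 69.2]
wrist_force: [-1.0, -0.0, -0.3]
opening: 0.0471
```

```bash
python3 - <<'E'
from h import *
o=bot.get_obs(); print(o['opening'],toolR(o)[:,0].round(3),rel(S(-75,-93,165),90.32))
E
```

```text
0.04711174084108501 [ 0.002  0.006 -1.   ] (array([0.0104, 0.2453, 0.2065]), np.float64(0.335))
```

Next, push the rods down with closed fingers on the tab tops.

Request:
{"api": "apply_moves", "payload": {
  "commands": [
    [0.01,0.245,0.206,0.335,-1],
    [0.01,0.245,0.206,0.335,-1],
    [0.01,0.245,0.206,0.335,-1],
    [0.01,0.245,0.206,0.335,-1],
    [0.01,0.245,0.206,0.335,-1],
    [0.01,0.245,0.206,0.335,-1],
    [0.01,0.245,0.206,0.335,-1],
    [0.01,0.245,0.206,0.335,-1],
    [0.01,0.245,0.206,0.335,-1],
    [0.01,0.245,0.206,0.335,-1],
    [0.01,0.245,0.206,0.335,-1]
  ]
}}

```text
time: 44.15
ee_pos: [0.5013, -0.0275, 0.165]
tcp_rot: [75.7, 89.7, 75.9]
wrist_force: [-0.1, 0.0, 0.1]
opening: -0.0001
```

```bash
python3 - <<'E'
from h import *
o=bot.get_obs(); print(o['opening'],rel(S(-75,-93,115),90.32))
E
```

```text
-6.793247077264146e-05 (array([0.05  , 0.0011, 0.0008]), np.float64(-0.0016))
```

Request:
{"api": "apply_moves", "payload": {
  "commands": [
    [0.025,0.001,0.001,0,-1],
    [0.032,0.001,0.001,0,-1],
    [0.037,0.001,0.001,0,-1],
    [0.042,0.001,0.001,0,-1],
    [0.046,0.001,0.001,0,-1],
    [0.049,0.001,0.001,0,-1],
    [0.051,0.001,0.001,0,-1],
    [0.051,0.001,0.001,0,-1],
    [0.051,0.001,0.001,0,-1]
  ]
}}

```text
time: 45.05
ee_pos: [0.5026, -0.0263, 0.115]
tcp_rot: [64.0, 89.7, 64.2]
wrist_force: [-3.1, -3.1, 9.1]
opening: 0.0001
```

Request:
{"api": "apply_moves", "payload": {
  "commands": [
    [0.001,0,0,0,-1],
    [0.002,0,0,0,-1],
    [0.002,0,0,0,-1]
  ]
}}

```text
time: 45.35
ee_pos: [0.5026, -0.0263, 0.1149]
tcp_rot: [50.6, 89.6, 50.9]
wrist_force: [-7.1, -2.0, 16.2]
opening: -0.0
```

Rod 1 is at its bottom stop (0.115, 16 N). Next, rod 2.

Request:
{"api": "apply_moves", "payload": {
  "commands": [
    [-0.03,0,0,0,-1],
    [-0.045,0,0,0,-1],
    [-0.045,0.03,0,0,-1],
    [-0.045,0.062,0,0,-1],
    [-0.045,0.062,0,0,-1],
    [-0.045,0.062,0,0,-1],
    [-0.045,0.062,0,0,-1]
  ]
}}

```text
time: 46.05
ee_pos: [0.5023, 0.0351, 0.16]
tcp_rot: [51.0, 89.6, 51.3]
wrist_force: [-0.3, 0.2, -0.8]
opening: -0.0001
```

Request:
{"api": "apply_moves", "payload": {
  "commands": [
    [0.02,0,0,0,-1],
    [0.027,0,0,0,-1],
    [0.032,0,0,0,-1],
    [0.037,0,0,0,-1],
    [0.041,0,0,0,-1],
    [0.044,0,0,0,-1],
    [0.047,0,0,0,-1],
    [0.047,0,0,0,-1],
    [0.047,0,0,0,-1]
  ]
}}

```text
time: 46.95
ee_pos: [0.5026, 0.0352, 0.1149]
tcp_rot: [38.8, 89.6, 39.0]
wrist_force: [-5.6, -3.2, 15.6]
opening: -0.0003
```

```bash
python3 - <<'E'
from h import *
o=bot.get_obs(); print(rel(S(-75,-31,115),90.32),toolR(o)[:,0].round(3))
E
```

```text
(array([-0.0001,  0.0007, -0.0008]), np.float64(-0.0015)) [ 0.006  0.005 -1.   ]
```

Request:
{"api": "apply_moves", "payload": {
  "commands": [
    [-0.03,0,0,0,-1],
    [-0.045,0,0,0,-1],
    [-0.045,0.03,0,0,-1],
    [-0.045,0.062,0,0,-1],
    [-0.045,0.062,0,0,-1],
    [-0.045,0.062,0,0,-1],
    [-0.045,0.062,0,0,-1]
  ]
}}

```text
time: 47.65
ee_pos: [0.5021, 0.0967, 0.16]
tcp_rot: [39.3, 89.6, 39.6]
wrist_force: [-0.9, 0.7, -0.5]
opening: -0.0001
```

Request:
{"api": "apply_moves", "payload": {
  "commands": [
    [0.02,0,0,0,-1],
    [0.027,0,0,0,-1],
    [0.032,0,0,0,-1],
    [0.037,0,0,0,-1],
    [0.041,0,0,0,-1],
    [0.044,0,0,0,-1],
    [0.047,0,0,0,-1],
    [0.047,0,0,0,-1],
    [0.047,0,0,0,-1]
  ]
}}

```text
time: 48.55
ee_pos: [0.5026, 0.0968, 0.1149]
tcp_rot: [31.5, 89.5, 31.7]
wrist_force: [-6.9, -2.8, 16.0]
opening: -0.0002
```

Request:
{"api": "apply_moves", "payload": {
  "commands": [
    [-0.03,0,0,0,-1],
    [-0.045,0,0,0,-1],
    [-0.045,0.03,0,0,-1],
    [-0.045,0.062,0,0,-1],
    [-0.045,0.062,0,0,-1],
    [-0.045,0.062,0,0,-1],
    [-0.045,0.062,0,0,-1]
  ]
}}

```text
time: 49.25
ee_pos: [0.502, 0.1583, 0.16]
tcp_rot: [31.4, 89.5, 31.6]
wrist_force: [-0.2, -0.7, 0.4]
opening: 0.0
```

Request:
{"api": "apply_moves", "payload": {
  "commands": [
    [0.02,0,0,0,-1],
    [0.027,0,0,0,-1],
    [0.032,0,0,0,-1],
    [0.037,0,0,0,-1],
    [0.041,0,0,0,-1],
    [0.044,0,0,0,-1],
    [0.047,0,0,0,-1],
    [0.047,0,0,0,-1],
    [0.047,0,0,0,-1]
  ]
}}

```text
time: 50.15
ee_pos: [0.5025, 0.1585, 0.1149]
tcp_rot: [28.3, 89.4, 28.6]
wrist_force: [-5.1, -1.7, 13.2]
opening: 0.0001
```

Request:
{"api": "apply_moves", "payload": {
  "commands": [
    [-0.05,0,0,0,-1],
    [-0.1,0,0,0,-1],
    [-0.1,0,-0.05,0,-1],
    [-0.1,0,-0.1,0,-1],
    [-0.1,0,-0.15,0,-1],
    [-0.1,0,-0.15,0,-1],
    [-0.1,0,-0.15,0,-1],
    [-0.1,0,-0.15,0,-1]
  ]
}}

```text
time: 50.95
ee_pos: [0.3523, 0.1576, 0.2138]
tcp_rot: [27.6, 89.4, 27.8]
wrist_force: [0.1, 0.5, 0.0]
opening: -0.0
```

```bash
python3 - <<'E'
from h import *
c=cam('top','tf.png'); s=cam('side','sf.png')
for y in(-93,-31,31,93):
    u,v=proj(c,S(-75,y,115))[0].round().astype(int); print(world(c,u,v).round(4))
A=cv2.resize(c['frame'][180:350,210:540],(800,412),interpolation=2)
cv2.imwrite('pics/f1.png',A)
cv2.imwrite('pics/f2.png',cv2.resize(s['frame'][150:325,190:490],(800,467),interpolation=2))
for k in('tray_in','bearing1_center'):print([(r['confidence'],r['rect']) for r in cams.spot_in(k,'top')])
E
```

```text
[ 0.5012 -0.0253  0.1166]
[0.5026 0.0359 0.1151]
[0.5015 0.0972 0.1171]
[0.501  0.1591 0.1139]
[(0.83, [441.7, 240.9, 527.7, 347.6]), (0.33, [299.8, 226.3, 307.1, 270.5])]
[(0.51, [485.3, 309.0, 505.8, 325.3]), (0.46, [328.4, 224.9, 336.0, 269.4])]
```

View pics/f1.png

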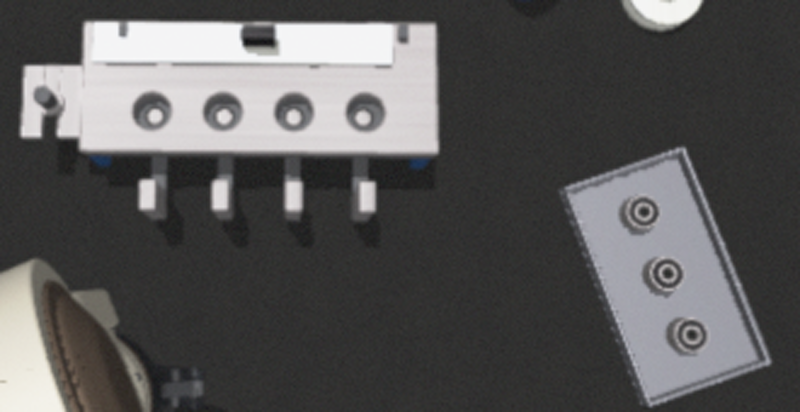

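View pics/f2.png

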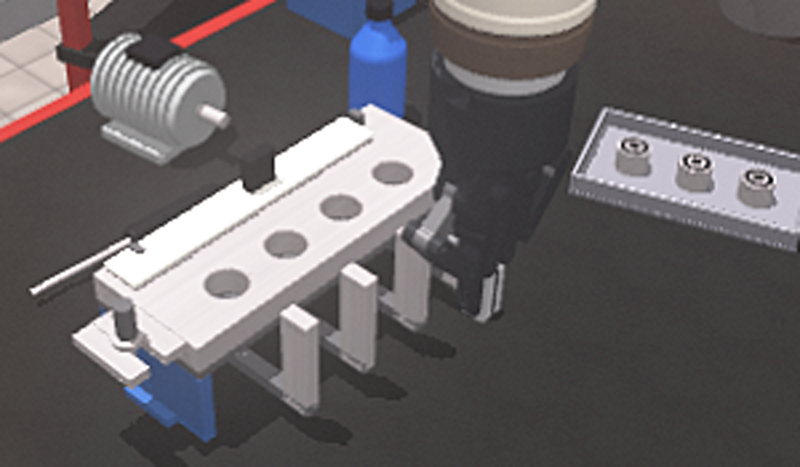

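Both pictures show the job done. All nests are empty, the keeper is open, and the pin hangs in the notch (top crop 45,98). Three bearings stand in the tray (640,212; 665,273; 690,335), the tabs are down, and the arm is clear.

```bash
python3 -c "
from workcell import bot
print(bot.job_done())"
```

```text
the job is handed in; nothing more can be done
None
```

The stand is emptied and the job is handed in, at about 51 s on the robot clock. No verdict was reported.

**What I did:**
- I drew the locking pin and hung it by its collar in the side notch, pushed about 3 mm past the parking point.
- I slid the keeper open until it hit its stop at about 18 N.
- I raised rods 1–3 to their stops; nest 4 was empty from the start.
- The tray was knocked aside after the keeper was opened, so I located it again. Then I stood bearings 3, 2 and 1 in a row along its middle.
- I pressed all four rod tabs down to their stops at 13–16 N, with the tips at 114.9 mm.

**Last checks:**
- **Pictures:** the final top and side views show all four nests empty, the keeper open, the pin in its notch and three upright bearings in the tray. The arm was clear of everything. I did not measure whether the other bench items had moved, but the arm never went near them.
- **Tab heights:** the camera read 114–117 mm, against a nominal 115 mm when down.

**What went wrong or disagreed:**
- **Wrist limit:** the last joint hit its limit early on and tilted the tool by 2.4°. I corrected this to under 0.6° before gripping anything.
- **Network misses:** in the last picture the network found only one of the three bearings with fair confidence. Both pictures clearly show three.
- **Tray fits:** two automatic tray fits failed because the arm hid part of the tray. I used a picture comparison there instead, which showed the tray had not moved.

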